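Glue press on the log-cabin wall

TASK

Free the glue press by turning its clamp knob clockwise to its stop, slide the press carriage along its rods until the plunger stands centred over the little door lying on the log wall, then press the plunger's head down and keep it pressed so that the pad bears on the door with about 10 N (some 11 mm further down than where the pad first touches, not bottomed out). The program finishes while holding the plunger down; leave the door where it lies and do not disturb the glue bottle, the tin or the hammer.

Things in the scene. Friction and masses are not known exactly. Their poses are not given: they have to be found in the camera images.
- jig: Fixed plywood glue-up board, 240 (x) x 370 (y) x 18 mm, flat on the bench, turned at will; origin under its centre. On its near side (board x -106 to +6 mm) lies a light log wall panel, top 32 mm above the bench. On its far side two steel rods along board y (x = 42 and 98 mm) between wooden end blocks 80 mm high carry the press carriage.
- carriage (a joint): Carriage travel along board +y, m: 0 parked, 0.19 far end; friction 2 N, stays where left. Wooden saddle 84 x 56 mm, top 105 mm above the bench, with a level arm (34 mm wide, top also 105 mm) towards board -x to the plunger. At travel s the knob axis is at board x 70, the plunger axis at x -50, both at y -90 + s (mm). Knob locked: blocked after about 10 mm.
- clamp (a joint): Clamp knob angle, rad, growing clockwise seen from above: 0 locked (bar along board x, across the rods), 1.45 stop, free (bar nearly along the rods). A cam under the saddle clears its steel stop at about 1.05. Friction 0.06 N m, stays where left. The knob rides on the carriage, which can be slid by it.
- knob_grip (a point): Point on the clamp knob's axis at the height to grip it, 136 mm above the bench. Black knob on top of the saddle: a 48 mm disc, 8 mm thick, bearing an upright bar 46 mm long, 14 mm thick, whose top is 149 mm above the bench. The frame's x axis lies along the bar and turns with the knob, z up.
- head_top (a point): Centre of the flat top of the plunger's dark wooden head (40 mm across, 15 thick, on a vertical stem with a coil spring at the end of the carriage's arm), 165 mm above the bench when released. z up. Pressed, it goes straight down, at most 33 mm, and springs back if let go (2 N at the top, plus 0.08 N per mm, before the pad touches).
- plunger: The plunger with its head and stem; origin on its axis 113 mm below the head's top (52 mm above the bench when released).
- pad: Black round pad under the plunger, 36 mm across, 10 thick; origin at the centre of its underside, 52 mm above the bench when released: it meets the door after 12 mm of head travel. It is sprung in the plunger: the force on the door is then about 1.5 N plus 0.8 N per further mm of head travel (10 N at 23 mm in all); the hand feels about 4 N more.
- door: The little plank door, loose on the log wall panel: 84 (its x) x 60 (its y) x 8 mm, brown wood with two dark strap hinges, lying flat; origin at the centre of its underside, 32 mm above the bench. It lies 80 to 165 mm along the carriage's travel, its centre under the plunger's path to within 4 mm.
- glue: Loose glue bottle, 56 mm across, 120 mm high, origin under it; stands beside the board's -y end.
- tin: Loose steel tin, 68 mm across, 75 mm high, origin under it; stands beside the board's +y end.
- mallet: Loose hammer, 220 mm long, lying beside the board's +y end, origin under its middle, along its x.
Things that resemble listed ones, but are neither listed nor needed, are in the scene too. There is more than one size of the door; the job needs the largest.

How it is judged:
By the outcome, as a careful person would: the job done as asked, in the order asked, and still so for the second after the job is handed in, while the arm keeps its last pose, push and grip.
It also fails if it takes over 64 s, if anything falls off the work surface, if the arm or the gripper's body presses on something with over 40 N, if the wrist force passes 120 N, or if a joint passes its speed limit or range.

ROBOT

A 6-joint arm with a two-finger parallel gripper is mounted at the origin on the work surface. World frame = base frame: x ahead of the robot, y to its left, z up, the work surface at z = 0. Lengths are in m, angles in rad, forces in N, time in s.
With the tool pointing down it reaches from about 0.2 to 0.875 m from the base axis. Payload 3.4 kg.
Tool frame: the origin (TCP) lies at the very end of the fingers, on their centre line; the grasp point (between the pads) lies 19 mm behind it; z points along the fingers, y is the line along which they close (so a half turn about z gives the same grasp; the last joint's range is limited). The gripper opens to 94 mm and grips with 3 to 60 N. Pads are 16 mm wide; open, the fingers measure 119 mm over their backs; the gripper's body (75 mm by 177 mm) begins 78 mm behind the grasp point.
Start: joints at [-1.286, 0.276, 1.505, -0, 1.361, -0.121], TCP at [0.227, -0.528, 0.205] pointing down, gripper open.
Joint ranges: [-2.89, 2.89], [-0.75, 2.08], [0.22, 2.7], [-1.18, 4.32], [0.11, 2.71], [-2.7, 2.7]. Speed limits (rad/s): [2.57, 2.57, 3.14, 3.14, 3.14, 3.14].

INTERFACE

Orientations are given as a unit quaternion [x, y, z, w].
In Python, from station import r, cams, close_job gives the robot as it stands.
- The arm moves only by the tool drive_tool, never from a script. Its argument "motion" is a list of rows, each a list of 5 numbers: the closure, from 0 (fully open) to 1 (shut), then the shift along the world's x, y, z scaled (see below), then the turn about the world's z scaled (see below). A call has 1 to 8 rows; each row is the pose to reach, as a shift and turn from the pose commanded when the call began; what a row does not reach only later rows make up. The controller multiplies each number of a shift by 12 cm and each number of a turn by 120 degrees. A row lasts 1/10 s, in which the tool goes at most 50 mm and 8.59 degrees, less where a joint would pass 70% of its speed; a pose out of reach is approached as far as the arm can. A call with a number of a shift or a turn outside -1 to 1 is refused whole. A call with a gripper value outside its range is refused whole. The fingers move at their own pace and stop on an object; "force" is the grip in N (left out, the last holds). Time passes only in rows, so rows that repeat a pose let the fingers close. It gives the time, the measured TCP pose, the force, the opening and the grip force at its end, in the units of the state.
- r.sense(): the state, without advancing time (a new reading comes with each control period).
- cams.snapshot(name): name is "side" or "top"; returns the picture (480x640x3 uint8, red, green, blue); there is no depth.
- cams.camera_model(name): a dict with "vfov" (degrees; the focal length in pixels is half the picture's height over the tangent of half this angle, whatever the lens; pixels are square), "cx", "cy" (the principal point, pixels), "cam_to_world" (4x4, takes a point from camera to world coordinates). Camera axes: x right, y up, looking along -z (the intrinsics and any distortion apply to the point x, -y, -z); pixel columns grow to the right and rows downward; lengths in m; the calibration is good to about 2 mm. A picture is of the moment at which its call begins. camera_model takes no time and is no camera call.
- close_job(): hands the job in; it is judged then, once.
The state is a dict: "clock": time; "q": joint angles; "qd": joint speeds; "effort": joint torques, N m; "tool_pos": TCP position; "orientation": TCP orientation; "force": force on the tool from outside, world axes, zero at the start; "moment": the same for the moment, N m; "grip_width": opening from 0.0 (shut) to 1.0 (fully open); "gripper_force": force on a finger pad.
Only numpy, scipy, OpenCV 4.12 (cv2) and the standard library are available. Lean on these libraries where they do the work, as an engineer would, in place of code of your own. Each camera call takes 0.05 s, during which the arm holds its last target. There are 200 camera calls.

## Working session

There is one attempt and no reset: what is moved stays moved. The work goes in short steps, Python scripts to look and compute and a tool call to move; the robot and the scene stay as the last step left them, time stands still between calls to the robot, and variables do not carry over. Pictures are saved under pics/ and viewed, at most 10 in all, crops included, and the job is handed in when it is done.

Besides the shell and the picture viewer there is one more tool, called after "Emit:" as name(argument=value, ...) on one line, values as JSON. drive_tool: Moves the arm, as the interface text tells. Its arguments: {"type":"object","properties":{"motion":{"type":"array","items":{"type":"array","items":{"type":"number","minimum":-1,"maximum":1}}},"force":{"type":"number"}},"required":["motion"]}

```bash
ls; mkdir -p pics; cat > h.py <<'E'
import numpy as np,cv2
from station import r,cams
def snap(n,f):
    im=cams.snapshot(n); cv2.imwrite('pics/'+f,im[:,:,::-1]); return im
def ray(n,u,v):
    m=cams.camera_model(n); f=240/np.tan(np.radians(m['vfov'])/2); T=np.array(m['cam_to_world'])
    d=T[:3,:3]@np.array([(u-m['cx'])/f,-(v-m['cy'])/f,-1]); return T[:3,3],d
def onz(n,u,v,z):
    o,d=ray(n,u,v); return (o+d*(z-o[2])/d[2])
E
python3 - <<'E'
from h import *
for n in('side','top'):
    snap(n,n+'0.png'); print({k:(np.round(v,3).tolist() if k=='cam_to_world' else v) for k,v in cams.camera_model(n).items()})
print(r.sense())
E
```

```text
pics
{'vfov': 47.771333119191354, 'cx': 329.14629417175365, 'cy': 232.74227926829042, 'cam_to_world': [[-0.823, 0.376, -0.424, 0.084], [-0.567, -0.545, 0.618, 0.674], [0.001, 0.75, 0.662, 0.773], [0.0, 0.0, 0.0, 1.0]]}
{'vfov': 56.69301270587043, 'cx': 317.8920763761447, 'cy': 226.8881857847822, 'cam_to_world': [[-0.003, 0.998, -0.067, 0.446], [-0.999, -0.006, -0.035, 0.017], [-0.035, 0.067, 0.997, 1.077], [0.0, 0.0, 0.0, 1.0]]}
{'clock': 0.1, 'q': array([-1.28603554e+00,  2.76506770e-01,  1.50594346e+00, -1.06872434e-06,
        1.36069507e+00, -1.20985984e-01]), 'qd': array([ 0.00061245, -0.00138479, -0.00307562,  0.00063961,  0.00171719,
        0.00012366]), 'effort': array([ 2.90614662e-04, -4.05461097e+01, -2.37780011e+01,  7.01764575e-02,
        2.99008191e-02, -2.91138360e-05]), 'tool_pos': array([ 0.22682202, -0.52785095,  0.20473062]), 'orientation': array([ 9.79491361e-01,  2.01484666e-01, -6.40208418e-05, -7.73679071e-04]), 'force': array([ 0.37640498, -0.89006857,  0.02792565]), 'moment': array([-0.00935715,  0.06886447, -0.0057395 ]), 'gripper_force': 0.0, 'grip_width': 0.9999903391637256}
```

View pics/top0.png

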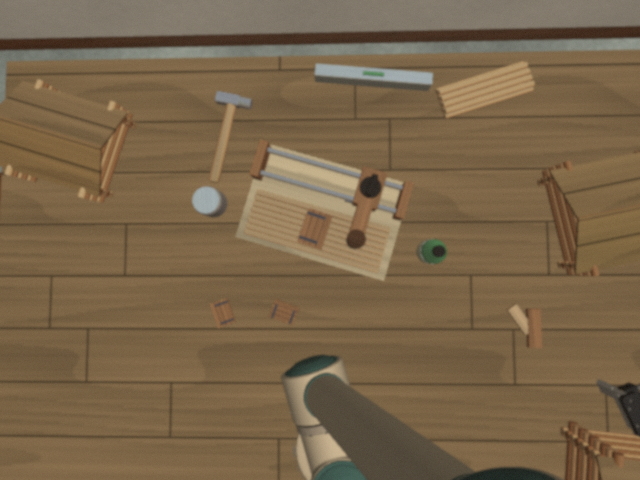

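View pics/side0.png

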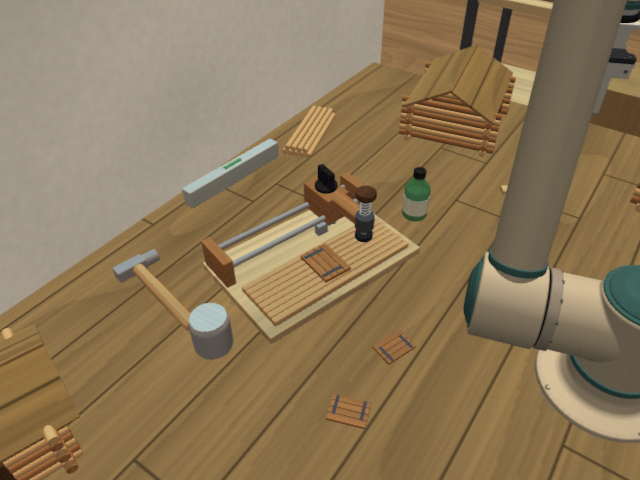

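The top view shows the knob at about (371,186), the plunger head at (356,239), the door at (314,229), the tin at (207,200) and the bottle at (434,250). The side view shows the same layout, with the two smaller decoy doors off the board. I'll zoom in for exact pixels.

```bash
python3 - <<'E'
import cv2,numpy as np
t=cv2.imread('pics/top0.png')[130:285,230:430]
cv2.imwrite('pics/c1.png',cv2.resize(t,None,fx=3.87,fy=3.87,interpolation=cv2.INTER_CUBIC)) 
s=cv2.imread('pics/side0.png')[150:330,190:430]
cv2.imwrite('pics/c2.png',cv2.resize(s,None,fx=3.3,fy=3.3,interpolation=cv2.INTER_CUBIC))
E
```

```text
(no output)
```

View pics/c1.png

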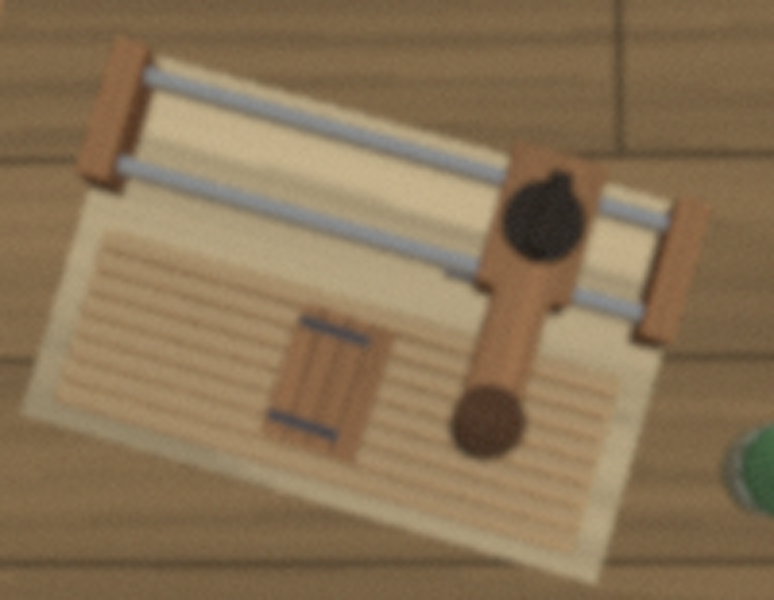

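View pics/c2.png

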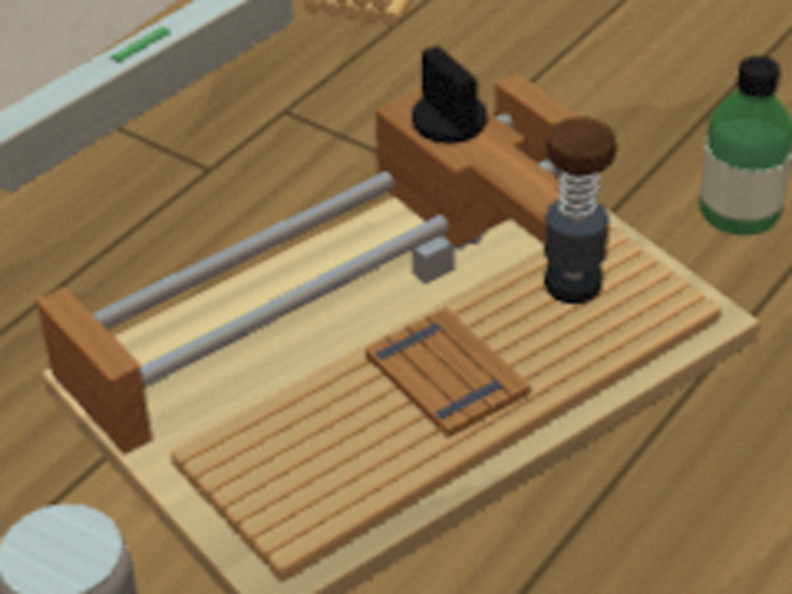

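The crops give usable pixels: head at crop (487,421), knob disc (544,220), near board edge (22,412) to (600,583), and door corners (303,312), (392,342), (352,462), (265,432).

```bash
cat >> h.py <<'E'
def c(u,v,z): return onz('top',230+u/3.87,130+v/3.87,z)[:2]
E
python3 - <<'E'
from h import *
head=c(487,421,.165); knob=c(543,221,.113)
a=c(22,412,.009); b=c(600,583,.009)
e=(a-b); print('near edge len',np.linalg.norm(e),'yaw y dir',np.degrees(np.arctan2(*e[::-1]))-90)
# rods z unknown; endblocks top z .08: left block outer corners, right
L=(c(120,38,.08)+c(82,178,.08))/2; R=(c(705,205,.08)+c(665,343,.08))/2
print('blocks',L,R,np.linalg.norm(L-R),np.degrees(np.arctan2(*(L-R)[::-1]))-90)
k=knob-head; print('head',head,'knob',knob,'len',np.linalg.norm(k),np.degrees(np.arctan2(k[1],k[0])))
d=[c(*p,.04) for p in [(303,312),(392,342),(352,462),(265,432)]]
print('door',np.mean(d,0),[np.linalg.norm(d[i]-d[i-1]) for i in range(4)])
# side check
def sd(u,v,z): return onz('side',190+u/3.3,150+v/3.3,z)[:2]
print('side head',sd(582,140,.165),'knob',sd(449,118,.113))
ds=[sd(*p,.04) for p in [(368,350),(445,308),(530,388),(452,430)]];print('door',np.mean(ds,0))
print('bar top ends side',sd(428,52,.149),sd(470,84,.149))
print('tin',onz('top',207,200,.075),'glue',onz('top',437,250,.12))
E
```

```text
near edge len 0.37397892989675513 yaw y dir -16.60328446762422
blocks [0.67183502 0.19264812] [ 0.57060874 -0.14798802] 0.35535860767607935 -16.550282356632977
head [ 0.48250679 -0.02858205] knob [ 0.59702226 -0.06362825] len 0.11975820721556438 -17.016157234108903
door [0.50861013 0.06083393] [np.float64(0.07622178612815592), np.float64(0.056944062341599905), np.float64(0.07636068721371933), np.float64(0.05557769687469875)]
side head [ 0.48096253 -0.02580939] knob [ 0.59435124 -0.05797042]
door [0.51164465 0.06207659]
bar top ends side [ 0.61577706 -0.06638496] [ 0.57563407 -0.05322829]
tin [0.57656265 0.30598247 0.075     ] glue [ 0.45958385 -0.20306739  0.12      ]
```

Emit:
drive_tool(motion=[[0.2,0.15,0.19,0,0.05],[0.2,0.3,0.38,0,0.1],[0.2,0.45,0.57,0,0.15],[0.2,0.6,0.76,0.1,0.2],[0.2,0.7,0.9,0.1,0.25],[0.2,0.77,0.97,0.1,0.29],[0.2,0.77,0.97,0.1,0.29]])

```text
clock: 0.8
tool_pos: [0.3201, -0.4105, 0.2173]
orientation: [0.874, 0.486, 0.0, -0.0]
force: [-0.8, 0.4, 0.0]
grip_width: 0.802
gripper_force: 0.0
```

Emit:
drive_tool(motion=[[0.2,0.15,0.19,0,0.05],[0.2,0.3,0.38,0,0.1],[0.2,0.45,0.57,0,0.15],[0.2,0.6,0.76,0,0.2],[0.2,0.7,0.9,0,0.25],[0.2,0.77,0.97,0,0.29],[0.2,0.77,0.97,0,0.29]])

```text
clock: 1.5
tool_pos: [0.4122, -0.2951, 0.2172]
orientation: [0.689, 0.724, 0.0, -0.0]
force: [-0.4, -1.2, -0.1]
grip_width: 0.8
gripper_force: 0.0
```

Emit:
drive_tool(motion=[[0.2,0.15,0.19,0,0.05],[0.2,0.3,0.38,0,0.1],[0.2,0.45,0.57,0,0.15],[0.2,0.6,0.76,0,0.2],[0.2,0.7,0.9,0,0.25],[0.2,0.77,0.97,0,0.29],[0.2,0.77,0.97,0,0.29]])

```text
clock: 2.2
tool_pos: [0.5046, -0.1794, 0.2171]
orientation: [0.442, 0.897, -0.0, -0.0]
force: [-0.5, 0.0, -0.2]
grip_width: 0.801
gripper_force: 0.0
```

Emit:
drive_tool(motion=[[0.2,0.15,0.19,0,0.05],[0.2,0.3,0.38,0,0.1],[0.2,0.45,0.57,0,0.15],[0.2,0.6,0.76,0,0.2],[0.2,0.7,0.9,0,0.25],[0.2,0.77,0.97,0,0.3],[0.2,0.77,0.97,0,0.3],[0.2,0.77,0.97,0,0.3]])

```text
clock: 3.0
tool_pos: [0.596, -0.0642, 0.2172]
orientation: [0.145, 0.989, -0.0, -0.0]
force: [-0.4, 0.1, -0.1]
grip_width: 0.801
gripper_force: 0.0
```

```bash
cat >> h.py <<'E'
from scipy.spatial.transform import Rotation as Ro
def st():
    s=r.sense(); M=Ro.from_quat(s['orientation']).as_matrix()
    print(s['clock'],'p',np.round(s['tool_pos'],4),'yaw',np.round(np.degrees(np.arctan2(M[1,1],M[0,1])),2),'F',np.round(s['force'],2),'M',np.round(s['moment'],3),'w',round(s['grip_width'],3),'gf',s['gripper_force'],'q',np.round(s['q'],2))
    return s
E
python3 - <<'E'
from h import *
im=snap('side','s1.png'); st()
cv2.imwrite('pics/c3.png',cv2.resize(im[20:260,200:440,::-1],None,fx=2.5,fy=2.5))
E
```

```text
3.05 p [ 0.5959 -0.0642  0.2173] yaw 73.38 F [-0.1  -0.15  0.1 ] M [ 0.061 -0.145  0.019] w 0.802 gf 0.0 q [-0.22  0.31  1.43 -0.    1.4  -1.5 ]
```

View pics/c3.png

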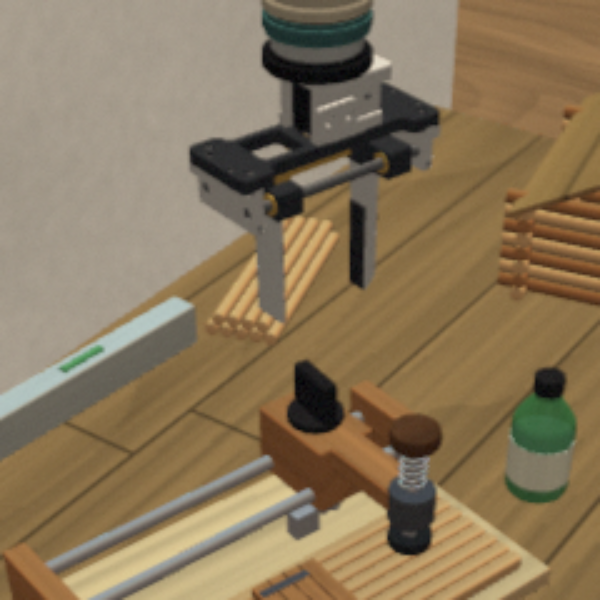

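The open fingers straddle the knob bar, aligned with the board. I'll descend, grip, and turn.

Emit:
drive_tool(motion=[[0.2,0.01,0.01,-0.2,0],[0.2,0.01,0.01,-0.45,0],[0.2,0.01,0.01,-0.65,0],[0.2,0.01,0.01,-0.78,0],[0.2,0.01,0.01,-0.82,0],[0.2,0.01,0.01,-0.82,0]])

```text
clock: 3.65
tool_pos: [0.5971, -0.0624, 0.1188]
orientation: [0.143, 0.99, -0.0, -0.001]
force: [-0.5, 0.4, -1.0]
grip_width: 0.801
gripper_force: 0.0
```

Emit:
drive_tool(motion=[[1,0,0,0,0],[1,0,0,0,0],[1,0,0,0,0],[1,0,0,0,0],[1,0,0,0,0],[1,0,0,0,0],[1,0,0,0,0],[1,0,0,0,0]], force=20)

```text
clock: 4.45
tool_pos: [0.5976, -0.0621, 0.1191]
orientation: [0.142, 0.99, -0.001, -0.0]
force: [1.0, 1.1, -0.1]
grip_width: 0.16
gripper_force: 14.3
```

```bash
python3 -c "
from h import *
st()"
```

```text
4.45 p [ 0.5976 -0.0621  0.1191] yaw 73.66 F [ 0.96  1.12 -0.09] M [ 0.136 -0.108 -0.086] w 0.16 gf 14.31896978057921 q [-0.22  0.37  1.58 -0.    1.19 -1.5 ]
```

Emit:
drive_tool(motion=[[1,0,0,0,-0.05],[1,0,0,0,-0.1],[1,0,0,0,-0.15],[1,0,0,0,-0.2],[1,0,0,0,-0.25],[1,0,0,0,-0.3],[1,0,0,0,-0.35],[1,0,0,0,-0.35]], force=30)

```text
clock: 5.25
tool_pos: [0.5982, -0.0622, 0.1191]
orientation: [0.487, 0.873, -0.0, 0.001]
force: [0.8, -2.1, -1.1]
grip_width: 0.149
gripper_force: 29.9
```

Emit:
drive_tool(motion=[[1,0,0,0,-0.05],[1,0,0,0,-0.1],[1,0,0,0,-0.15],[1,0,0,0,-0.2],[1,0,0,0,-0.25],[1,0,0,0,-0.3],[1,0,0,0,-0.33],[1,0,0,0,-0.33]])

```text
clock: 6.05
tool_pos: [0.599, -0.0621, 0.1191]
orientation: [0.754, 0.657, 0.001, 0.001]
force: [3.4, -2.5, -2.4]
grip_width: 0.148
gripper_force: 29.9
```

```bash
python3 -c "
from h import *
st()"
```

```text
6.05 p [ 0.599  -0.0621  0.1191] yaw -7.83 F [ 3.38 -2.48 -2.43] M [-0.358 -0.558 -0.085] w 0.148 gf 29.872032701969147 q [-0.22  0.37  1.58 -0.    1.18 -0.08]
```

Emit:
drive_tool(motion=[[1,0,0,0,-0.02],[1,0,0,0,-0.04],[1,0,0,0,-0.05],[1,0,0,0,-0.05],[1,0,0,0,-0.05]])

```text
clock: 6.55
tool_pos: [0.5991, -0.0617, 0.1191]
orientation: [0.787, 0.617, 0.001, 0.001]
force: [5.3, -2.0, -3.1]
grip_width: 0.156
gripper_force: 31.1
```

```bash
python3 -c "
from h import *
st()"
```

```text
6.55 p [ 0.5991 -0.0617  0.1191] yaw -13.79 F [ 5.26 -1.95 -3.05] M [-0.251 -0.979  0.711] w 0.156 gf 31.139649931137683 q [-0.22  0.37  1.58  0.    1.18  0.02]
```

The knob is at its stop: the reaction moment rose to 0.7 N m. Now I'll slide 93 mm along the rods.

Emit:
drive_tool(motion=[[1,0.01,0.05,0,0.02],[1,0.045,0.16,0,0.02],[1,0.08,0.28,0,0.02],[1,0.115,0.4,0,0.02],[1,0.15,0.52,0,0.02],[1,0.185,0.64,0,0.02],[1,0.212,0.73,0,0.02],[1,0.212,0.73,0,0.02]])

```text
clock: 7.35
tool_pos: [0.6256, 0.0271, 0.1191]
orientation: [0.774, 0.633, 0.002, 0.001]
force: [7.3, 0.8, -4.1]
grip_width: 0.151
gripper_force: 30.0
```

```bash
python3 -c "
from h import *
st()
im=snap('side','s2.png')[80:320,190:430,::-1]; im2=snap('top','t2.png')[130:285,230:430,::-1]
cv2.imwrite('pics/c4.png',cv2.resize(im,None,fx=2.5,fy=2.5,interpolation=cv2.INTER_CUBIC))"
```

```text
7.35 p [0.6256 0.0271 0.1191] yaw -11.39 F [ 7.3   0.75 -4.09] M [-0.013 -1.267  0.36 ] w 0.151 gf 30.0260066986084 q [-0.07  0.41  1.53  0.    1.2   0.13]
```

View pics/c4.png

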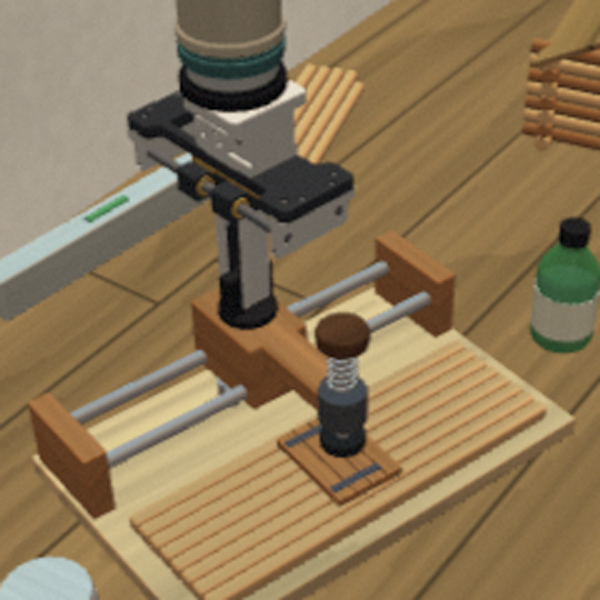

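The carriage slid to the door and the plunger stands over it. I'll release, rise, and measure.

Emit:
drive_tool(motion=[[0.6,0,0,0,0.0],[0.6,0,0,0,0.0],[0.6,0,0,0,0.0],[0.6,0,0,0.1,0.0],[0.6,0,0,0.35,0.0],[0.6,0,0,0.6,0.0],[0.6,0,0,0.8,0.0],[0.6,0,0,0.8,0.0]])

```text
clock: 8.25
tool_pos: [0.6253, 0.0259, 0.22]
orientation: [0.775, 0.632, 0.003, 0.003]
force: [0.5, 0.2, -0.1]
grip_width: 0.4
gripper_force: 0.0
```

```bash
python3 -c "
from h import *
st()
a=snap('side','s3.png')[150:330,190:430,::-1]; b=snap('top','t3.png')[130:285,230:430,::-1]
cv2.imwrite('pics/c5.png',np.vstack([cv2.resize(a,(400,300),interpolation=cv2.INTER_CUBIC),cv2.resize(b,(387,300),interpolation=cv2.INTER_CUBIC)]) if 0 else np.hstack([cv2.resize(a[60:180,0:130],(400,369),interpolation=cv2.INTER_CUBIC),cv2.resize(b[40:155,30:155],(400,368),interpolation=cv2.INTER_CUBIC)[:369] if 0 else cv2.resize(b[40:155,30:155],(400,369),interpolation=cv2.INTER_CUBIC)]))"
```

```text
8.25 p [0.6253 0.0259 0.22  ] yaw -11.55 F [ 0.52  0.21 -0.13] M [-0.063 -0.095  0.023] w 0.4 gf 0.0 q [-0.07  0.34  1.37  0.    1.42  0.13]
```

View pics/c5.png

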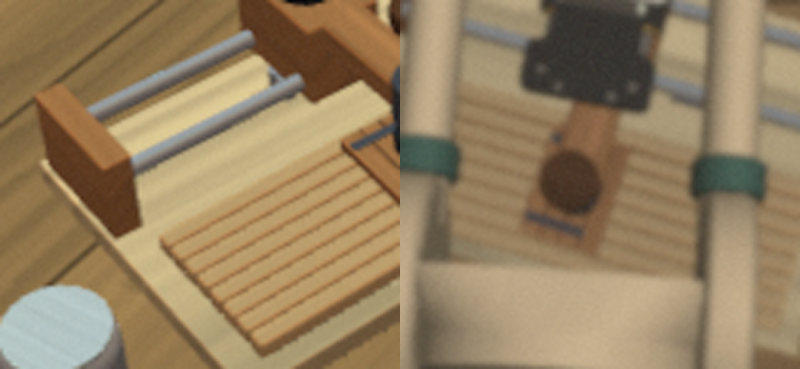

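The head is at top pixel (313,227), over the door; its far hinge and near hinge straddle it.

```bash
python3 -c "
from h import *
ey=np.array([.286,.958]);ex=np.array([.958,-.286])
ht=onz('top',313.1,226.7,.165)[:2]; hs=onz('side',190+343/2.5,80+329/2.5,.165)[:2]
# door side corners in c4: near-left, right, far-left
p=lambda u,v:onz('side',190+u/2.5,80+v/2.5,.04)[:2]
dl=p(278,442);dn=p(343,500);dr=p(401,466)
ds=(dl+dr)/2
pad=onz('side',190+343/2.5,80+440/2.5,.055)[:2]
h0=np.array([.4825,-.0286]);hs0=np.array([.481,-.0258])
print(ht,hs,'door side',ds,'pad',pad,np.linalg.norm(dl-dn),np.linalg.norm(dn-dr))
print('travel top',(ht-h0)@ey,'side',(hs-hs0)@ey)
for h,d in((ht,np.array([.5086,.0608])),(hs,ds),(hs,np.array([.5116,.0621]))): print('door-head y',(d-h)@ey,'x',(d-h)@ex)
"
```

```text
[0.50780169 0.05890517] [0.50864464 0.06155395] door side [0.51188754 0.06259798] pad [0.50920146 0.06093182] 0.08011849524278132 0.05686252556479219
travel top 0.09106623407274334 side 0.09159145057560512
door-head y 0.002043565927256675 x 0.00022285474753632888
door-head y 0.0019276530507566997 x 0.002808111310742258
door-head y 0.001368349424394894 x 0.0026750682285303982
```

Both views put the plunger about 2 mm short. I'll regrip and nudge it.

Emit:
drive_tool(motion=[[0.6,0,0,-0.2,0],[0.6,0,0,-0.45,0],[0.6,0,0,-0.65,0],[0.6,0,0,-0.8,0],[0.6,0,0,-0.8,0],[1,0,0,-0.8,0],[1,0,0,-0.8,0],[1,0,0,-0.8,0]], force=30)

```text
clock: 9.15
tool_pos: [0.6239, 0.026, 0.1199]
orientation: [0.775, 0.632, 0.001, 0.001]
force: [7.0, -0.4, -3.5]
grip_width: 0.182
gripper_force: 3.7
```

Emit:
drive_tool(motion=[[1,0,0,0,0],[1,0,0,0,0],[1,0.003,0.01,0,0],[1,0.006,0.02,0,0],[1,0.006,0.02,0,0],[1,0.006,0.02,0,0],[1,0.006,0.02,0,0]])

```text
clock: 9.85
tool_pos: [0.6258, 0.0272, 0.1199]
orientation: [0.774, 0.633, 0.001, 0.002]
force: [4.0, -2.3, -1.3]
grip_width: 0.15
gripper_force: 29.9
```

Emit:
drive_tool(motion=[[0.6,0,0,0,0.0],[0.6,0,0,0,0.0],[0.6,0,0,0,0.0],[0.6,0,0,0.1,0.0],[0.6,0,0,0.35,0.0],[0.6,0,0,0.6,0.0],[0.6,0,0,0.8,0.0],[0.6,0,0,0.8,0.0]])

```text
clock: 10.65
tool_pos: [0.6261, 0.0285, 0.2199]
orientation: [0.775, 0.632, 0.003, 0.003]
force: [0.3, 0.4, -0.6]
grip_width: 0.402
gripper_force: 0.0
```

```bash
python3 -c "
from h import *
st()
a=snap('side','s4.png')[80:320,190:430,::-1]; 
cv2.imwrite('pics/c6.png',cv2.resize(a,None,fx=2.5,fy=2.5,interpolation=cv2.INTER_CUBIC))"
```

```text
10.65 p [0.6261 0.0285 0.2199] yaw -11.54 F [ 0.3   0.37 -0.63] M [-0.001 -0.058  0.015] w 0.402 gf 0.0 q [-0.07  0.34  1.37  0.    1.42  0.14]
```

View pics/c6.png

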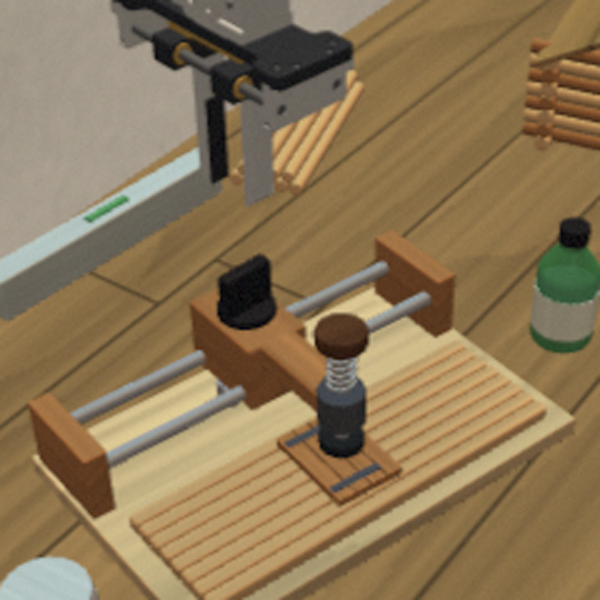

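The bar lies along the rods and the pad is centred between the door's hinges. Next I'll go over the head with the fingers shut.

Emit:
drive_tool(motion=[[1,-0.15,0.04,0,0],[1,-0.35,0.1,0,0],[1,-0.55,0.15,0,0],[1,-0.75,0.2,0,0],[1,-0.9,0.25,0,0],[1,-0.975,0.27,0,0],[1,-0.975,0.27,0,0],[1,-0.975,0.27,0,0]], force=15)

```text
clock: 11.5
tool_pos: [0.5074, 0.0607, 0.2147]
orientation: [0.775, 0.632, -0.0, 0.0]
force: [-0.0, -0.8, -0.0]
grip_width: 0.007
gripper_force: 0.0
```

Emit:
drive_tool(motion=[[1,0,0,-0.1,0],[1,0,0,-0.2,0],[1,0,0,-0.3,0],[1,0,0,-0.4,0],[1,0,0,-0.42,0],[1,0,0,-0.42,0]])

```text
clock: 12.1
tool_pos: [0.5061, 0.0608, 0.164]
orientation: [0.775, 0.632, -0.001, -0.001]
force: [-1.5, -0.0, 2.6]
grip_width: 0.004
gripper_force: 1.0
```

```bash
python3 -c "
from h import *
st()
a=snap('side','s5.png')[80:320,190:430,::-1]; 
cv2.imwrite('pics/c7.png',cv2.resize(a,None,fx=2.5,fy=2.5,interpolation=cv2.INTER_CUBIC))"
```

```text
12.1 p [0.5061 0.0608 0.164 ] yaw -11.55 F [-1.46 -0.04  2.59] M [-0.107  0.271  0.043] w 0.004 gf 0.986657823814312 q [-0.02  0.21  1.71 -0.    1.23  0.18]
```

View pics/c7.png

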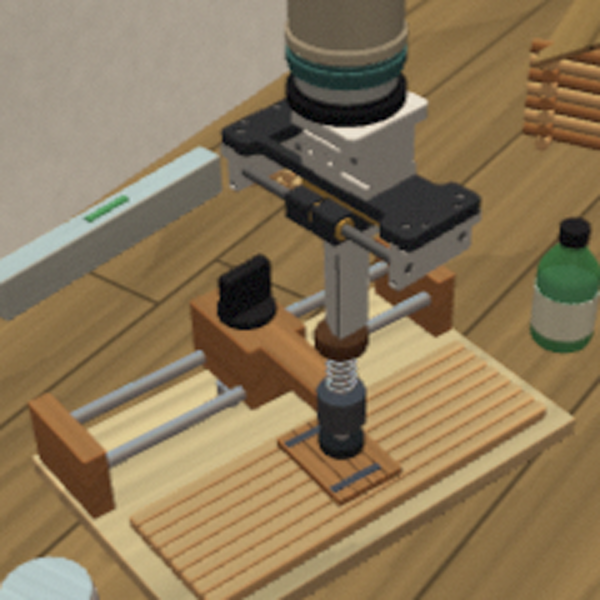

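The fingertips rest centred on the head, with 2.6 N of contact at z = 0.164. Now I'll press.

Emit:
drive_tool(motion=[[1,0,0,-0.04,0],[1,0,0,-0.08,0],[1,0,0,-0.12,0],[1,0,0,-0.15,0],[1,0,0,-0.17,0],[1,0,0,-0.18,0],[1,0,0,-0.18,0],[1,0,0,-0.18,0]])

```text
clock: 12.95
tool_pos: [0.5071, 0.0608, 0.1446]
orientation: [0.775, 0.632, 0.001, 0.001]
force: [-3.7, -0.3, 11.4]
grip_width: 0.008
gripper_force: 5.9
```

```bash
python3 -c "
from h import *
st()"
```

```text
12.95 p [0.5071 0.0608 0.1446] yaw -11.54 F [-3.67 -0.3  11.39] M [-0.1    0.681 -0.023] w 0.008 gf 5.93802334042266 q [-0.02  0.22  1.74 -0.    1.18  0.18]
```

Emit:
drive_tool(motion=[[1,0,0,-0.012,0],[1,0,0,-0.024,0],[1,0,0,-0.024,0],[1,0,0,-0.024,0],[1,0,0,-0.024,0],[1,0,0,-0.024,0]])

```text
clock: 13.55
tool_pos: [0.5072, 0.0609, 0.1431]
orientation: [0.775, 0.632, 0.001, 0.001]
force: [-5.6, -0.3, 19.3]
grip_width: 0.004
gripper_force: 9.8
```

```bash
python3 -c "
from h import *
st()
a=snap('side','s6.png')[80:320,190:430,::-1]; 
cv2.imwrite('pics/c8.png',cv2.resize(a,None,fx=2.5,fy=2.5,interpolation=cv2.INTER_CUBIC))"
```

```text
13.55 p [0.5072 0.0609 0.1431] yaw -11.54 F [-5.65 -0.33 19.25] M [-0.108  1.1    0.043] w 0.004 gf 9.783372986130416 q [-0.02  0.22  1.74 -0.    1.17  0.18]
```

View pics/c8.png

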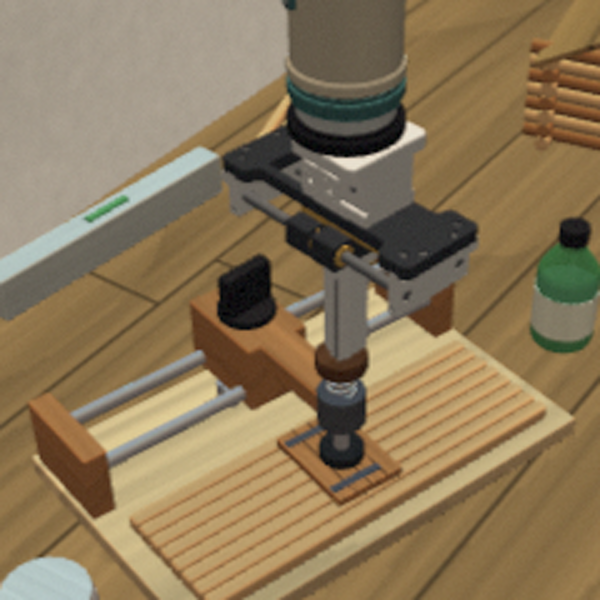

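Emit:
drive_tool(motion=[[1,0,0,0,0],[1,0,0,0,0],[1,0,0,0,0],[1,0,0,0,0],[1,0,0,0,0],[1,0,0,0,0],[1,0,0,0,0],[1,0,0,0,0]])

```text
clock: 14.4
tool_pos: [0.5072, 0.0609, 0.1431]
orientation: [0.775, 0.632, 0.001, 0.001]
force: [-6.3, 0.0, 19.3]
grip_width: 0.003
gripper_force: 9.8
```

```bash
python3 -c "
from h import *
st()"
```

```text
14.4 p [0.5072 0.0609 0.1431] yaw -11.54 F [-6.3   0.05 19.29] M [-0.079  1.129  0.042] w 0.003 gf 9.781058407388628 q [-0.02  0.22  1.74 -0.    1.17  0.18]
```

The hand feels 19 N, more than the expected 14 N, along with 6 N sideways. The side load is likely adding guide friction, so I'll relieve it.

Emit:
drive_tool(motion=[[1,-0.005,0,0,0],[1,-0.012,0,0,0],[1,-0.012,0,0,0],[1,-0.012,0,0,0],[1,-0.012,0,0,0]])

```text
clock: 14.9
tool_pos: [0.5071, 0.0609, 0.1431]
orientation: [0.775, 0.632, 0.002, 0.002]
force: [-4.1, 0.6, 18.0]
grip_width: 0.004
gripper_force: 8.7
```

```bash
python3 -c "
from h import *
st()"
```

```text
14.9 p [0.5071 0.0609 0.1431] yaw -11.54 F [-4.11  0.56 18.  ] M [-0.066  0.665  0.012] w 0.004 gf 8.716048502828926 q [-0.02  0.22  1.74 -0.    1.17  0.18]
```

Emit:
drive_tool(motion=[[1,-0.01,0,0,0],[1,-0.02,0,0,0],[1,-0.024,0,0,0],[1,-0.024,0,0,0],[1,-0.024,0,0,0],[1,-0.024,0,0,0]])

```text
clock: 15.5
tool_pos: [0.507, 0.0608, 0.1432]
orientation: [0.775, 0.632, 0.004, 0.003]
force: [0.8, 0.8, 12.8]
grip_width: 0.005
gripper_force: 6.6
```

```bash
python3 -c "
from h import *
st()"
```

```text
15.5 p [0.507  0.0608 0.1432] yaw -11.55 F [ 0.84  0.76 12.76] M [ 0.021 -0.255  0.013] w 0.005 gf 6.577271724818274 q [-0.02  0.22  1.75  0.    1.16  0.18]
```

The side force is gone and the hand feels 12.8 N at 21.8 mm travel, which matches the spring. It needs about 1 mm more.

Emit:
drive_tool(motion=[[1,0,0,-0.006,0],[1,-0.004,0,-0.012,0],[1,-0.004,0,-0.012,0],[1,-0.004,0,-0.012,0],[1,-0.004,0,-0.012,0],[1,-0.004,0,-0.012,0],[1,-0.004,0,-0.012,0]])

```text
clock: 16.2
tool_pos: [0.5071, 0.0608, 0.1431]
orientation: [0.775, 0.632, 0.005, 0.004]
force: [-1.0, -0.1, 20.0]
grip_width: 0.004
gripper_force: 10.0
```

```bash
python3 -c "
from h import *
st()"
```

```text
16.2 p [0.5071 0.0608 0.1431] yaw -11.55 F [-0.97 -0.08 20.02] M [-0.039 -0.012 -0.056] w 0.004 gf 10.015250709839165 q [-0.02  0.22  1.75  0.    1.16  0.18]
```

The head barely moved while the force rose, so it's either stiction or a stop. I'll ease off in steps to see which.

Emit:
drive_tool(motion=[[1,0,0,0.01,0],[1,0,0,0.015,0],[1,0,0,0.015,0],[1,0,0,0.015,0]])

```text
clock: 16.6
tool_pos: [0.507, 0.0608, 0.1437]
orientation: [0.775, 0.632, 0.004, 0.004]
force: [1.5, -0.9, 12.0]
grip_width: 0.006
gripper_force: 6.3
```

Emit:
drive_tool(motion=[[1,0,0,0.01,0],[1,0,0,0.015,0],[1,0,0,0.015,0],[1,0,0,0.015,0]])

```text
clock: 17.0
tool_pos: [0.507, 0.0609, 0.1452]
orientation: [0.775, 0.632, 0.004, 0.004]
force: [2.0, 0.6, 11.1]
grip_width: 0.005
gripper_force: 5.7
```

Emit:
drive_tool(motion=[[1,0,0,0.01,0],[1,0,0,0.015,0],[1,0,0,0.015,0],[1,0,0,0.015,0]])

```text
clock: 17.4
tool_pos: [0.507, 0.0608, 0.1467]
orientation: [0.775, 0.632, 0.004, 0.004]
force: [2.3, 0.3, 10.4]
grip_width: 0.001
gripper_force: 5.0
```

Emit:
drive_tool(motion=[[1,0,0,-0.01,0],[1,0,0,-0.015,0],[1,0,0,-0.015,0],[1,0,0,-0.015,0]])

```text
clock: 17.8
tool_pos: [0.507, 0.0608, 0.1452]
orientation: [0.775, 0.632, 0.004, 0.004]
force: [2.5, -0.6, 10.8]
grip_width: 0.005
gripper_force: 5.7
```

Emit:
drive_tool(motion=[[1,0,0,-0.01,0],[1,0,0,-0.015,0],[1,0,0,-0.015,0],[1,0,0,-0.015,0]])

```text
clock: 18.2
tool_pos: [0.507, 0.0608, 0.1436]
orientation: [0.775, 0.632, 0.004, 0.004]
force: [1.4, -0.2, 12.9]
grip_width: 0.007
gripper_force: 6.4
```

There's no hysteresis: the spring gives 0.8 N/mm down to z = 0.1434, then a hard stop just below. Holding just above the stop gives about 9 N on the door and stays off the stop. I'll check that it's steady and hand in.

Emit:
drive_tool(motion=[[1,0,0,-0.001,0],[1,0,0,-0.001,0],[1,0,0,-0.001,0],[1,0,0,-0.001,0],[1,0,0,-0.001,0],[1,0,0,-0.001,0],[1,0,0,-0.001,0],[1,0,0,-0.001,0]])

```text
clock: 19.0
tool_pos: [0.507, 0.0608, 0.1435]
orientation: [0.775, 0.632, 0.004, 0.004]
force: [1.1, -0.0, 12.0]
grip_width: 0.009
gripper_force: 6.4
```

```bash
python3 -c "
from h import *
st()
a=snap('side','s7.png').astype(int); b=cv2.imread('pics/s4.png')[:,:,::-1].astype(int)
# door/board/props unchanged since before pressing? (areas clear of the arm)
for n,(x0,y0,x1,y1) in dict(door_near=(320,268,352,282),door_left=(300,250,314,262),knob=(275,180,300,212),glue=(400,165,432,222),tin=(188,305,234,358),hammer=(112,250,190,325)).items():
    print(n,np.abs(a-b)[y0:y1,x0:x1].mean().round(1))"
```

```text
19.0 p [0.507  0.0608 0.1435] yaw -11.56 F [ 1.08 -0.03 11.99] M [-0.046 -0.408 -0.028] w 0.009 gf 6.397726860595867 q [-0.02  0.22  1.75  0.    1.16  0.18]
door_near 1.8
door_left 1.5
knob 3.0
glue 1.8
tin 1.6
hammer 1.6
```

Everything is steady, and the door, bottle, tin and hammer haven't moved.

```bash
python3 -c "
from station import close_job
print(close_job())"
```

```text
the job is handed in; nothing more can be done
None
```

The job is handed in with the clamp at its stop, the plunger within about 2 mm of the door's centre, and the head held 21.5 mm down, which is about 9 N on the door by the spring figures, not the full 10 N; an unexplained hard stop at about 22 mm kept me from the nominal 23 mm, and while finding it the force at the hand briefly reached 20 N.

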